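# Square the model's foot board into the gluing fence

### The job

Push the plywood foot board (the slab with the short cardboard tube on top) gently along the bench into the corner of the L-shaped wooden gluing fence, so that its far long side lies flush along the long fence and its left end (as seen from the robot) sits against the end stop. Only push it with the fingers: do not lift or tip it, and do not touch the tube on it, whose glue is still wet. Leave everything else on the bench where it is.

Things in the scene. Friction and masses are not known exactly. Their poses are not given: they have to be found in the camera images.
- jig: L of brown wooden battens fixed to the bench, 18 mm high, 20 mm thick. Origin: inner corner of the L, at bench height. Long fence: from the corner along its -y (rightward, beyond the work), inner face at its x = 0, 320 mm long. End stop: from the corner along its -x (towards the robot), inner face at its y = 0, 110 mm long. Inside of the L: negative x and y. Place and yaw (within 0.25 rad) vary.
- board: plywood foot board of a model, a loose slab 95 mm (its x) x 150 mm (its y) x 24 mm thick, 0.2 to 0.4 kg, flat on the bench inside the L, askew to it by up to 0.4 rad and clear of both battens. Origin: centre of its underside; its +x long side faces the long fence, its +y end faces the end stop.
- socket: short upright cardboard tube glued on top of the foot board, 44 mm in diameter, 20 mm high (its top is 44 mm above the bench); its origin is the centre of its underside, 30 mm along the board's +y from the board's centre. Its glue is wet: not to be touched.
- far_left (a point): corner of the foot board at its long side facing the fence and its end facing the stop, at half thickness; belongs in the corner of the L
- far_right (a point): the other end of that long side of the foot board, at half thickness; belongs against the long fence
- near_left (a point): the other corner of the end facing the stop, at half thickness; belongs against the end stop
- pot_a: white paper pot standing upside down, 90 mm across its rim at the bottom, 62 mm high, right of the work; loose bystander, origin at the centre of its underside
- pot_b: white paper pot like the other, left of the work, on the robot's side; loose bystander, origin at the centre of its underside
- tube_a: upright cardboard tube, 44 mm in diameter, 100 mm high, behind the long fence; loose bystander, origin at the centre of its underside
- tube_b: upright cardboard tube, 44 mm in diameter, 100 mm high, right of the work, on the robot's side; loose bystander, origin at the centre of its underside
- offcut: square plywood offcut, 60 x 60 x 24 mm, left of the end stop, same material as the foot board but smaller and without a tube; loose bystander, origin at the centre of its underside
- battery_box: black battery box, 62 x 34 x 21 mm, lying before the end stop on the robot's side; loose bystander, origin at the centre of its underside
- scissors: scissors lying flat, 170 mm long, left of the end stop beyond the offcut; loose bystander, origin at the centre of its underside near its pivot
Things that resemble listed ones, but are neither listed nor needed, are in the scene too. Leave any green or turquoise look-alike of the board alone.

How it is judged (in metres and radians):
At the end, for the whole second after the job is handed in: Both corners of the board's far long side lie within 4 mm of the long fence and both corners of its left end within 4 mm of the end stop, the board flat on the bench and at rest (x of far_left in the frame of jig between -0.004 and 0.003 m and x of far_right in the frame of jig between -0.004 and 0.003 m and y of far_left in the frame of jig between -0.004 and 0.003 m and y of near_left in the frame of jig between -0.004 and 0.003 m and height (world z) of board below 0.003 m and angle between board's own z axis and vertical below 0.03 rad and linear speed of board below 0.01 m/s); the robot touches nothing.
It fails at once if the foot board is lifted or tipped off the bench (height (world z) of board above 0.008 m or angle between board's own z axis and vertical above 0.1 rad).
It fails at once if the robot touches the freshly glued tube on the board (contact force between any of the fingers, the arm and socket above 0.5 N).
It fails at once if the board is shoved faster than 0.35 m/s (linear speed of board above 0.35 m/s).
It fails at once if a bystander is moved by more than 15 mm or tipped over (distance of any of pot_a, pot_b, tube_a, tube_b, offcut, battery_box, scissors from where it was at the start of the episode above 0.015 m or angle between any of pot_a, pot_b, tube_a, tube_b, offcut, battery_box, scissors's own z axis and vertical above 0.3 rad).
It also fails if it takes over 48 s, if anything falls off the work surface, if the arm or the gripper's body presses on something with over 40 N, if the wrist force passes 120 N, or if a joint passes its speed limit or range.

### The arm

A 7-joint arm with a two-finger parallel gripper is mounted at the origin on the work surface. World frame = base frame: x ahead of the robot, y to its left, z up, the work surface at z = 0. Lengths are in m, angles in degrees, forces in N, time in s.
With the tool pointing down it reaches from about 0.35 to 0.775 m from the base axis. Payload 3.1 kg.
Tool frame: the origin (TCP) lies on the centre line of the jaws, within the pads' length; the fingertips stand 17 mm ahead of it and the grasp point (between the pads) lies 2 mm behind it (robot.tip_reach is the distance from the TCP to the fingertips, in m); z points along the fingers, y is the direction in which the jaws open and shut (so a half turn about z gives the same grasp; the last joint's range is limited). The gripper opens to 85 mm and grips with 20 to 120 N. Pads are 22 mm wide; open, the fingers measure 114 mm over their backs; the gripper's body (76 mm by 85 mm) begins 54 mm behind the grasp point. The pads swing forward as they close: fully open they stand 13 mm farther back than shut.
Start: joints at [72.038, 17.813, 0.802, 86.603, -0.252, 75.585, -1.558], TCP at [0.148, -0.53, 0.248] pointing down, gripper open.
Joint ranges: [-154.91, 154.91], [-16.99, 109.72], [-72.82, 74.43], [7.12, 147.25], [-82.49, 262.49], [11.32, 116.49], [-174.64, 174.64]. Speed limits (degrees/s): [159.86, 159.86, 180, 180, 180, 180, 180].

### API

Orientations are given as [roll, pitch, yaw] about the fixed x, y, z axes, in that order (R = Rz(yaw) Ry(pitch) Rx(roll)).
In Python, from station import robot, fingers, vision, workorder, recognise gives the robot as it stands. Calls block until the motion is done:
- robot.move_to(position, orientation): joint-space move of the TCP to a pose.
- robot.line_to(position, orientation=None, velocity=0.15, f_stop=None): straight line of the TCP; orientation=None keeps the orientation; velocity is the mean speed in m/s. With f_stop (N) it stops when the force on the tool has changed by that much, and returns True; else False.
- robot.move_j(angles): joint-space move.
- fingers.gripper_to(opening, force=None): opening from 0.0 (shut) to 1.0 (fully open); force is the grip in N (None keeps the last); returns when the fingers have stopped.
- robot.pause(seconds).
- robot.inverse_kinematics(position, orientation): joint angles nearest the present ones, or None.
- vision.grab_frame(name): name is "scene" or "top" or "wrist"; returns the picture (480x640x3 uint8, red, green, blue); there is no depth.
- vision.calibration(name): a dict with "mtx" (3x3 intrinsics, pixels), "k1" (the pictures are not rectified: a ray, as slopes to the right and down, at radius r is drawn at 1 + k1 r^2 times it, then the intrinsics apply), "extrinsics" (4x4, takes a point from world to camera coordinates); the wrist camera has in their place "T_tool_cam" (4x4, takes a point from camera to tool coordinates, whose origin is the TCP and whose axes are the flange's). Camera axes: x right, y up, looking along -z (the intrinsics and any distortion apply to the point x, -y, -z); pixel columns grow to the right and rows downward; lengths in m; the calibration is good to about 2 mm. A picture is of the moment at which its call begins: read the wrist's pose just before it. calibration takes no time and is no camera call.
A pose or a line that the arm cannot do raises robot.PlanningError and nothing moves.
- workorder.close_job(): hands the job in, once; it reports no verdict.
Trained networks look in the newest picture that a camera, given by its name, has taken for a name from the list of things; names that differ only in an ending like _2 or _b are one class to them, and where a whole thing is asked for, a point or a joint stands for the part that bears it (a point fixed in the world has none). Each returns a list of dicts, best first, with "p" (0 to 1); they miss things now and then, are a little off and sometimes report something else, mostly with a low value. They report only what shows in the picture. A call takes as long as a camera call. They do not tell look-alikes from the thing itself.
- recognise(label, camera): "rect" ([centre column, centre row, width, height] in pixels, round what is visible of it).
Readings, each from a call of its own:
- robot.current_time_s(): time.
- robot.current_joint_positions(): joint angles.
- robot.current_dq(): joint speeds.
- robot.current_joint_torque(): joint torques, N m.
- robot.current_tool_pos(): TCP position.
- robot.current_eef_rot(): TCP orientation.
- robot.current_contact_force(): force on the tool from outside, world axes, zero at the start.
- robot.current_torque(): the same for the moment, N m.
- robot.current_finger_gap(): opening from 0.0 (shut) to 1.0 (fully open).
Only numpy, scipy, OpenCV 4.12 (cv2) and the standard library are available. Lean on these libraries where they do the work, as an engineer would, in place of code of your own. Each camera call takes 0.05 s, during which the arm holds its last target.

## Working session

There is one attempt and no reset: what is moved stays moved. The work goes in short steps, each a Python script; the robot and the scene stay as the last script left them, time stands still between calls to the robot, and variables do not carry over. Pictures are saved under pics/ and viewed, and the job is handed in when it is done.

```bash
mkdir -p pics; ls
cat > h.py <<'E'
import numpy as np, cv2
from station import robot, fingers, vision, workorder, recognise
def save(name,img): cv2.imwrite('pics/'+name,cv2.cvtColor(img,cv2.COLOR_RGB2BGR))
def proj(cam,P):
    c=vision.calibration(cam);E=np.array(c['extrinsics']);K=np.array(c['mtx'])
    P=np.atleast_2d(P);q=P@E[:3,:3].T+E[:3,3]
    s=np.c_[q[:,0]/-q[:,2],-q[:,1]/-q[:,2]]
    s=s*(1+c['k1']*(s**2).sum(1,keepdims=True))
    return s@K[:2,:2].T+K[:2,2]
def unproj(cam,uv,z):
    c=vision.calibration(cam);E=np.array(c['extrinsics']);K=np.array(c['mtx'])
    uv=np.atleast_2d(np.array(uv,float));d=(uv-K[:2,2])@np.linalg.inv(K[:2,:2]).T
    s=d.copy()
    for _ in range(30): s=d/(1+c['k1']*(s**2).sum(1,keepdims=True))
    r=np.c_[s[:,0],-s[:,1],-np.ones(len(s))]@E[:3,:3]
    o=-E[:3,:3].T@E[:3,3]
    z=np.broadcast_to(z,len(s))
    return o+r*((z-o[2])/r[:,2])[:,None]
E
python3 - <<'E'
from h import *
for n in ['scene','top']:
    im=vision.grab_frame(n);save(n+'0.png',im)
    c=vision.calibration(n);print(n,c)
    for l in ['board','socket','jig','battery_box','pot_a','tube_a','offcut','scissors']:
        print(l,[(np.round(d['rect']).tolist(),round(d['p'],2)) for d in recognise(l,n)])
print(robot.current_time_s(),robot.current_eef_rot())
E
```

```text
pics
scene {'mtx': array([[573.06876662,   0.        , 318.18850937],
       [  0.        , 573.06876662, 252.65465334],
       [  0.        ,   0.        ,   1.        ]]), 'k1': -0.050351723135507044, 'extrinsics': array([[-0.76282868,  0.64637079, -0.01723979,  0.40954602],
       [-0.47017309, -0.53618752,  0.70102797,  0.23547721],
       [ 0.44388024,  0.54286992,  0.71292537, -1.44343668],
       [ 0.        ,  0.        ,  0.        ,  1.        ]])}
board [([381.0, 216.0, 77.0, 55.0], 0.97), ([261.0, 219.0, 67.0, 60.0], 0.94), ([135.0, 212.0, 67.0, 59.0], 0.91), ([333.0, 160.0, 63.0, 52.0], 0.75)]
socket [([266.0, 222.0, 24.0, 25.0], 0.77), ([385.0, 268.0, 33.0, 27.0], 0.73), ([323.0, 144.0, 23.0, 14.0], 0.6), ([129.0, 196.0, 22.0, 20.0], 0.56), ([396.0, 214.0, 23.0, 26.0], 0.53)]
jig [([260.0, 281.0, 161.0, 98.0], 0.64)]
battery_box [([386.0, 268.0, 31.0, 30.0], 0.72), ([391.0, 367.0, 77.0, 71.0], 0.16)]
pot_a [([210.0, 163.0, 34.0, 37.0], 0.83), ([262.0, 219.0, 66.0, 61.0], 0.75), ([499.0, 342.0, 51.0, 49.0], 0.64)]
tube_a [([209.0, 275.0, 34.0, 56.0], 0.84), ([264.0, 153.
[... 634 characters left out ...]
   ]])}
board [([388.0, 247.0, 74.0, 63.0], 0.95), ([312.0, 342.0, 73.0, 51.0], 0.9), ([482.0, 161.0, 71.0, 48.0], 0.81), ([420.0, 365.0, 75.0, 57.0], 0.73)]
socket [([379.0, 241.0, 19.0, 12.0], 0.69), ([189.0, 221.0, 33.0, 73.0], 0.66), ([498.0, 163.0, 22.0, 22.0], 0.59), ([437.0, 372.0, 20.0, 23.0], 0.47)]
jig [([345.0, 208.0, 148.0, 73.0], 0.72)]
battery_box [([259.0, 289.0, 18.0, 32.0], 0.56), ([346.0, 157.0, 23.0, 31.0], 0.52)]
pot_a [([136.0, 296.0, 46.0, 40.0], 0.81), ([494.0, 254.0, 46.0, 41.0], 0.75)]
tube_a [([463.0, 306.0, 34.0, 28.0], 0.88)]
offcut [([240.0, 229.0, 31.0, 26.0], 0.98)]
scissors [([190.0, 220.0, 36.0, 76.0], 0.91)]
0.9 [1.79997860e+02 4.55363369e-03 1.55755793e+01]
```

View pics/top0.png

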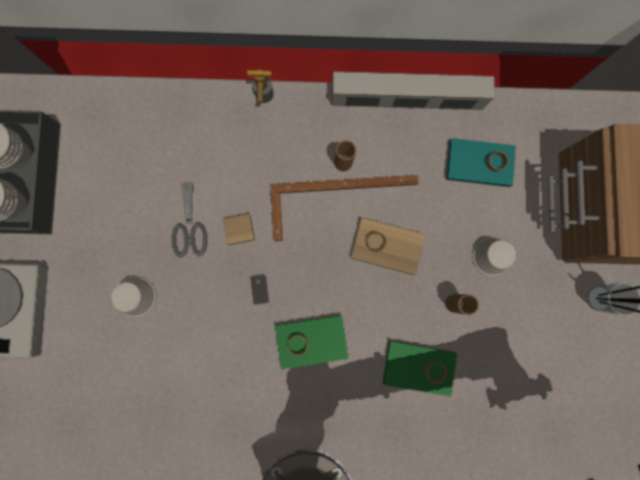

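View pics/scene0.png

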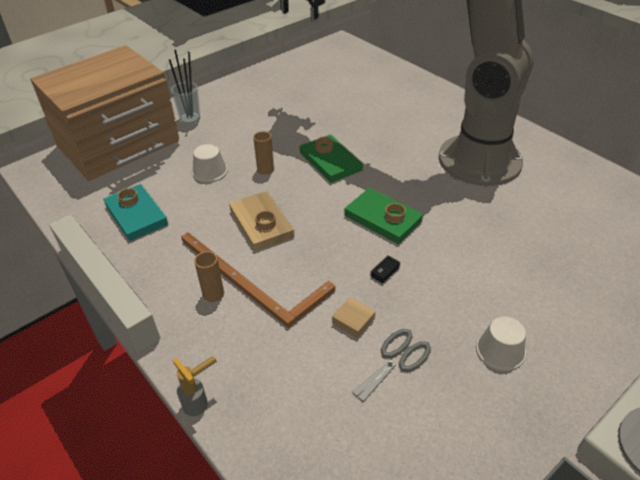

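Run:
```python
import cv2
im=cv2.imread('pics/top0.png')[150:330,230:510]
cv2.imwrite('pics/topc.png',cv2.resize(im,(800,514),interpolation=cv2.INTER_CUBIC))
im=cv2.imread('pics/scene0.png')[160:350,170:430]
cv2.imwrite('pics/scenec.png',cv2.resize(im,(800,584),interpolation=cv2.INTER_CUBIC))
```

```text
(no output)
```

View pics/topc.png

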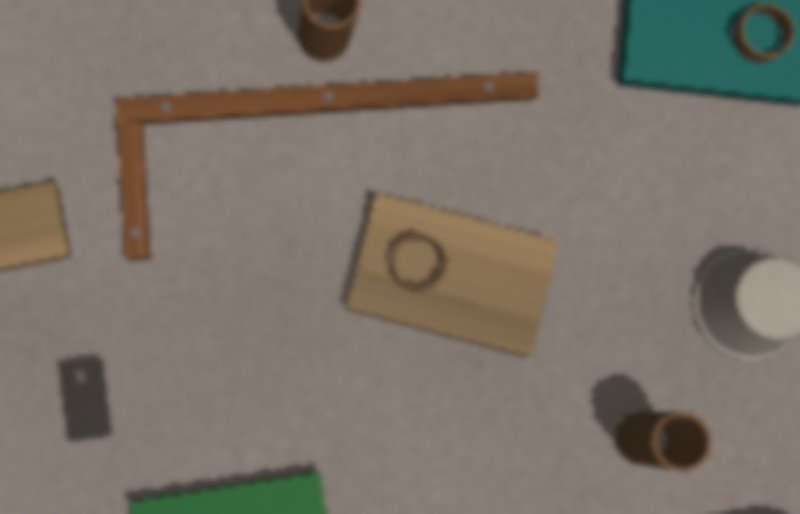

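View pics/scenec.png

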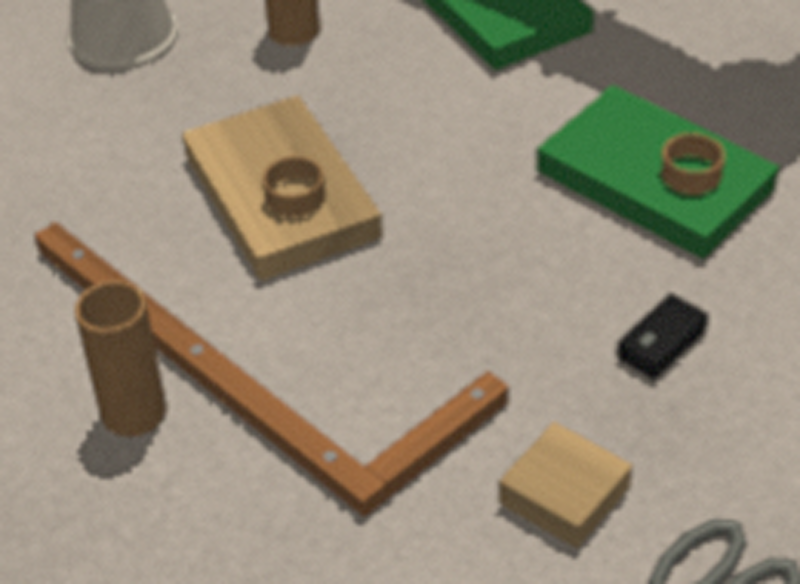

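The plywood board at top px (388,247), scene px (261,219), is the only bare-plywood slab with a tube, and it lies inside the L. The look-alikes in the top view are green (312,342), green (420,365) and teal (482,161). The crops confirm this. Next I'll fit poses using both views.

```bash
cat >> h.py <<'E'
from scipy.optimize import least_squares
def pose2(p,L):
    c,s=np.cos(p[2]),np.sin(p[2]);L=np.atleast_2d(L)
    return np.c_[p[0]+c*L[:,0]-s*L[:,1],p[1]+s*L[:,0]+c*L[:,1],L[:,2]]
def lab(rgb): return cv2.cvtColor(rgb,cv2.COLOR_RGB2HSV).astype(int)
BT=np.array([[.0475,.075,.024],[.0475,-.075,.024],[-.0475,-.075,.024],[-.0475,.075,.024]])
JT=np.array([[0,0,.018],[0,-.32,.018],[-.11,0,.018],[-.11,.02,.018],[.02,-.32,.018],[.02,.02,.018]])
def overlay(cam,img,polys):
    o=img.copy()
    for P,col in polys: cv2.polylines(o,[np.round(proj(cam,P)*8).astype(np.int32)],True,col,1,cv2.LINE_AA,3)
    return o
E
python3 - <<'E'
from h import *
top=cv2.cvtColor(cv2.imread('pics/top0.png'),cv2.COLOR_BGR2RGB);sc=cv2.cvtColor(cv2.imread('pics/scene0.png'),cv2.COLOR_BGR2RGB)
t=lambda a:np.array(a)*.35+[230,150]-.33
s=lambda a:np.array(a)*.325+[170,160]-.34
b_t=t([[372,192],[556,240],[530,355],[347,307]]); b_s=s([[260,258],[184,134],[300,98],[380,215]])
j_t=t([[143,123],[537,97],[150,258],[124,258],[537,73],[117,98]])
j_s=s([[370,467],[62,224],[488,374],[507,389],[37,237],[363,504]])
fit=lambda L,a,b,x0:least_squares(lambda p:np.r_[(proj('top',pose2(p,L))-a).ravel() if a is not None else [],(proj('scene',pose2(p,L))-b).ravel() if b is not None else []],x0,loss='soft_l1')
for nm,L,a,b,x0 in [('board',BT,b_t,b_s,[.55,-.1,-.2]),('jig',JT,j_t,j_s,[.65,.05,.0])]:
    for A,B in [(a,b),(a,None),(None,b)]:
        r=fit(L,A,B,x0);print(nm,r.x,np.sqrt(np.mean(r.fun**2)))
        if A is not None and B is not None:
            print(r.fun.reshape(-1,2).round(1).tolist())
            if nm=='board': pb=r.x
            else: pj=r.x
J=JT[[0,1,4,5,3,2]]
for n,im in [('top',top),('scene',sc)]:
    o=overlay(n,cv2.resize(im,None,fx=1,fy=1),[(pose2(pb,BT),(255,0,0)),(pose2(pj,J),(0,0,255))])
    o=o[150:330,230:510] if n=='top' else o[160:350,170:430]
    save(n+'_fit.png',cv2.resize(o,None,fx=2.8,fy=2.8,interpolation=cv2.INTER_NEAREST))
for nm,uv,z in [('potA',[494,254],.031),('tubeb',[455,306],.05),('tubeb base',[447,294],0),('tubea base',[345,165],0),('batt',[260,289],.02)]:
    print(nm,unproj('top',uv,z).round(3))
R=lambda P:np.c_[P]
d=pb[:2]-pj[:2];c,s_=np.cos(pj[2]),np.sin(pj[2])
print('board in jig',[c*d[0]+s_*d[1],-s_*d[0]+c*d[1],pb[2]-pj[2]])
E
```

```text
board [ 0.5590709  -0.17289539 -0.23506307] 0.7300387154661357
[[0.0, 0.1], [-0.1, -0.0], [-0.7, 0.4], [-1.5, 0.4], [-1.1, 0.1], [-1.3, -0.4], [-0.7, -1.2], [0.6, -0.3]]
board [ 0.55959464 -0.17411292 -0.23003546] 0.41613450058095747
board [ 0.55852951 -0.17091568 -0.23859028] 0.6352300462775459
jig [0.6769457  0.07574054 0.08334135] 1.0949063433981034
[[-1.6, -0.7], [-0.3, 0.2], [-1.4, -0.0], [-1.1, 0.5], [-1.0, 0.1], [-1.7, -0.0], [-2.3, -0.5], [-1.7, -1.6], [-0.3, -1.3], [0.8, -0.9], [-1.1, -1.3], [-0.6, -0.7]]
jig [0.67692377 0.0730058  0.08491866] 0.4135925232889922
jig [0.67716291 0.07888177 0.08257783] 0.8343146175151624
potA [[ 0.544 -0.413  0.031]]
tubeb [[ 0.427 -0.318  0.05 ]]
tubeb base [[ 0.453 -0.315  0.   ]]
tubea base [[ 0.749 -0.077  0.   ]]
batt [[0.456 0.11  0.02 ]]
board in jig [np.float64(-0.1381633397293407), np.float64(-0.23796046695209647), np.float64(-0.31840442651134826)]
```

View pics/top_fit.png

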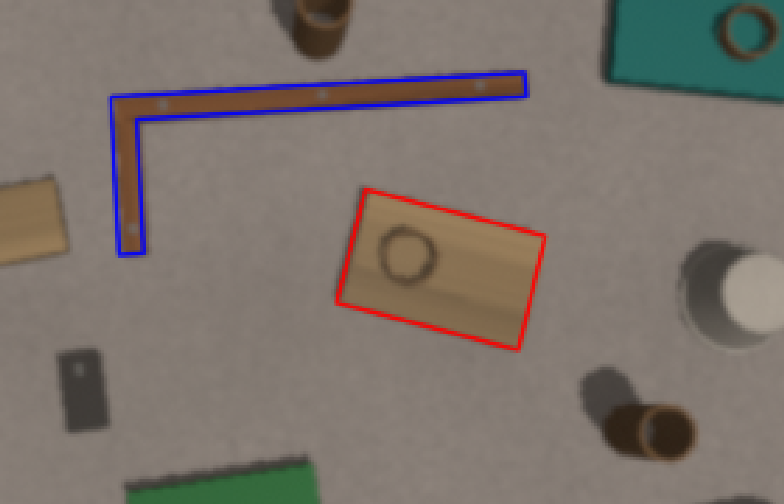

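View pics/scene_fit.png

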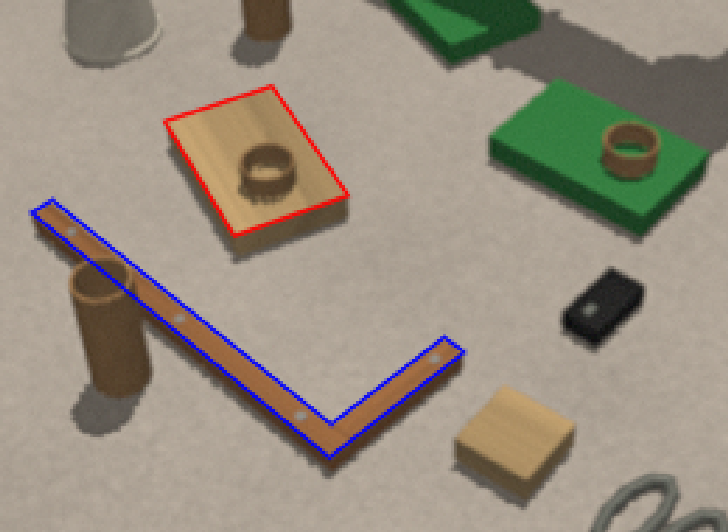

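The fit matches both views to about 2 mm. I'll push to the long fence first, using two spread fingers squared to the jig.

```bash
cat >> h.py <<'E'
pj=np.array([.6769,.0757,.0833]); YJ=np.degrees(pj[2])
def W(x,y,z): return pose2(pj,[x,y,z])[0].tolist()
def inj():
    d=np.array(robot.current_tool_pos());c,s=np.cos(pj[2]),np.sin(pj[2]);e=d[:2]-pj[:2]
    return np.round([c*e[0]+s*e[1],-s*e[0]+c*e[1],d[2]],4)
def st(m=''): print(m,'t',round(robot.current_time_s(),2),'jig',inj(),'F',np.round(robot.current_contact_force(),1),'gap',round(robot.current_finger_gap(),2))
E
python3 - <<'E'
from h import *
o=[180,0,YJ]
print(robot.tip_reach)
for x,y,yw in [(-.24,-.238,YJ),(-.1,-.238,YJ),(-.0475,-.36,YJ+90),(-.0475,-.36,YJ-90),(-.0475,-.16,YJ+90),(-.0475,-.16,YJ-90),(-.11,-.075,YJ)]:
    for z in (.015,.13): 
        q=robot.inverse_kinematics(W(x,y,z),[180,0,yw]); print(x,y,round(yw),None if q is None else np.round(q))
robot.move_to(W(-.24,-.24,.15),o)
fingers.gripper_to(0.8)
robot.line_to(W(-.24,-.24,.016),o,velocity=.12)
st('down')
h=robot.line_to(W(-.113,-.24,.016),o,velocity=.05,f_stop=25); st(f'push {h}')
save('topA.png',vision.grab_frame('top')[150:330,230:510].repeat(2,0).repeat(2,1))
save('sceneA.png',vision.grab_frame('scene'))
E
```

```text
0.017
-0.24 -0.238 5 [ 34.  28. -18. 111.  12.  43. -77.]
-0.24 -0.238 5 [ 36.  18. -20. 105.   7.  58. -72.]
-0.1 -0.238 5 [ 27.  40. -19.  90.  15.  53. -82.]
-0.1 -0.238 5 [ 28.  32. -20.  84.  12.  66. -80.]
-0.0475 -0.36 95 [ 34.  50. -23.  70.  20.  63.  15.]
-0.0475 -0.36 95 [ 34.  45. -24.  64.  17.  75.  17.]
-0.0475 -0.36 -85 [  19.   48.    7.   71.   -6.   61. -150.]
-0.0475 -0.36 -85 [  20.   42.    5.   65.   -3.   73. -151.]
-0.0475 -0.16 95 [ 31.  48. -41.  84.  34.  61. -13.]
-0.0475 -0.16 95 [ 31.  40. -41.  78.  27.  72.  -7.]
-0.0475 -0.16 -85 [   8.   41.   -3.   85.    3.   54. -171.]
-0.0475 -0.16 -85 [  11.   34.   -8.   79.    5.   67. -173.]
-0.11 -0.075 5 [  18.   37.  -27.   98.   21.   51. -103.]
-0.11 -0.075 5 [  22.   29.  -32.   92.   17.   64. -100.]
down t 4.22 jig [-0.2393 -0.2403  0.0167] F [-0.1 -0.2  0. ] gap 0.8
push False t 6.91 jig [-0.1131 -0.24    0.016 ] F [-1.8 -0.8 -0.9] gap 0.8
```

View pics/topA.png

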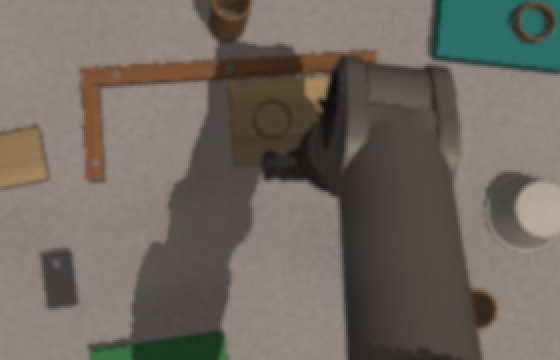

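View pics/sceneA.png

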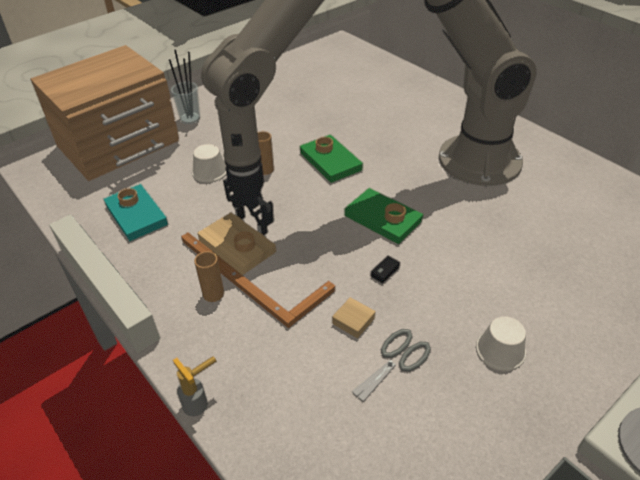

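The board is squared against both fingers and a few mm short of the fence. I'll seat it, then move to the right end.

Run:
```python
from h import *
o=[180,0,YJ]
h=robot.line_to(W(-.098,-.24,.016),o,velocity=.03,f_stop=12); st(f'seat {h}')
x=inj()[0]
robot.line_to(W(x-.03,-.24,.016),o,velocity=.1)
robot.line_to(W(x-.03,-.24,.15),o,velocity=.2)
robot.move_to(W(-.13,-.45,.17),[180,0,YJ+90])
im=vision.grab_frame('top');save('topB.png',im);save('topBc.png',cv2.resize(im[150:330,230:510],(800,514),interpolation=cv2.INTER_CUBIC))
st()
```

```text
seat True t 7.42 jig [-0.1057 -0.2404  0.0151] F [-0.3  0.6 -0.6] gap 0.81
 t 10.25 jig [-0.1296 -0.4487  0.1696] F [-1.1  0.7 -0.2] gap 0.8
```

View pics/topBc.png

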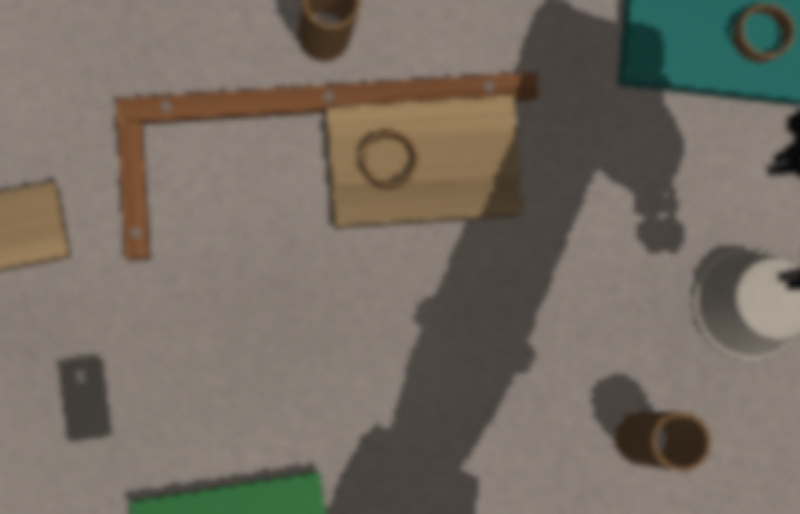

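The board lies flush along the fence, with its left end about 150 mm from the stop. Next I'll slide it left.

Run:
```python
from h import *
o=[180,0,YJ+90]
fingers.gripper_to(0.5)
robot.move_to(W(-.049,-.345,.12),o)
robot.line_to(W(-.049,-.345,.021),o,velocity=.12); st('down')
h=robot.line_to(W(-.049,-.175,.021),o,velocity=.06,f_stop=20); st(f'push {h}')
if not h:
    h=robot.line_to(W(-.049,-.150,.021),o,velocity=.025,f_stop=10); st(f'seat {h}')
im=vision.grab_frame('top');save('topC.png',cv2.resize(im[150:330,230:510],(800,514),interpolation=cv2.INTER_CUBIC))
```

```text
down t 12.22 jig [-0.0481 -0.3453  0.0222] F [ 0.2  0.7 -0.7] gap 0.5
push False t 15.2 jig [-0.0495 -0.1758  0.021 ] F [-2.8 -5.3  2. ] gap 0.5
seat True t 16.04 jig [-0.0501 -0.1612  0.0205] F [-0.9  0.8 -0.1] gap 0.5
```

View pics/topC.png

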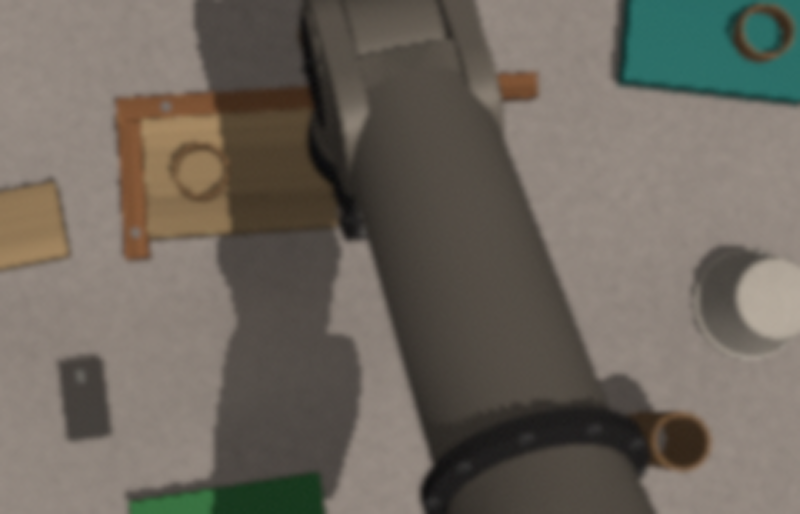

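It is in the corner by force and position. I'll reseat it against the fence, then the stop, then clear the view and check.

Run:
```python
from h import *
o=[180,0,YJ+90];o2=[180,0,YJ]
robot.line_to(W(-.05,-.19,.021),o,velocity=.1)
robot.line_to(W(-.05,-.19,.13),o,velocity=.2)
robot.move_to(W(-.14,-.08,.13),o2); fingers.gripper_to(0.8)
robot.line_to(W(-.14,-.08,.016),o2,velocity=.12)
h=robot.line_to(W(-.095,-.08,.016),o2,velocity=.025,f_stop=12); st(f'seat fence {h}')
robot.line_to(W(-.14,-.08,.016),o2,velocity=.1)
robot.line_to(W(-.14,-.08,.13),o2,velocity=.2)
fingers.gripper_to(0.5)
robot.move_to(W(-.049,-.19,.12),o)
robot.line_to(W(-.049,-.19,.021),o,velocity=.12)
h=robot.line_to(W(-.049,-.150,.021),o,velocity=.025,f_stop=10); st(f'seat stop {h}')
robot.line_to(W(-.049,-.19,.021),o,velocity=.1)
robot.line_to(W(-.049,-.19,.15),o,velocity=.2)
robot.move_to(W(-.2,-.36,.25),o)
st()
im=vision.grab_frame('top');save('topD.png',im);save('topDc.png',cv2.resize(im[150:330,230:510],(800,514),interpolation=cv2.INTER_CUBIC))
im=vision.grab_frame('scene');save('sceneD.png',im);save('sceneDc.png',cv2.resize(im[160:350,170:430],(800,584),interpolation=cv2.INTER_CUBIC))
```

```text
seat fence True t 21.43 jig [-0.1066 -0.0797  0.0147] F [ 0.4 -0.8 -0.6] gap 0.8
seat stop True t 26.68 jig [-0.0495 -0.1611  0.0206] F [0.3 0.5 0.7] gap 0.5
 t 28.88 jig [-0.1992 -0.3579  0.2489] F [0.3 1.5 0.7] gap 0.5
```

View pics/topDc.png

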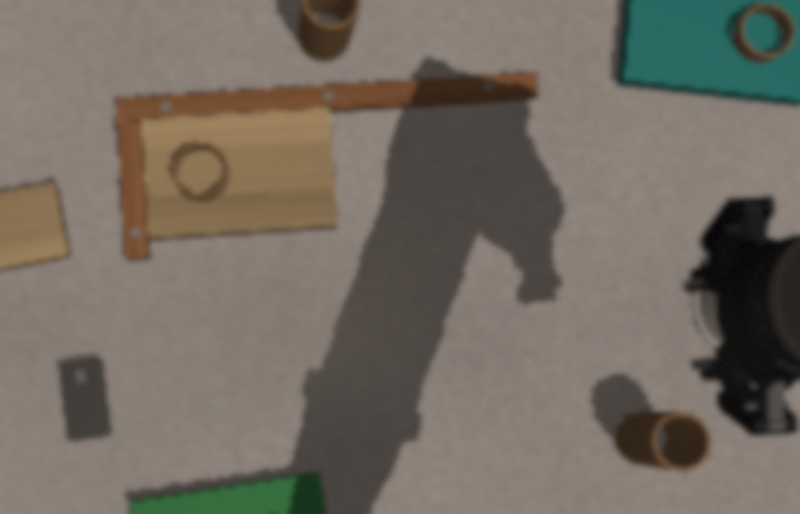

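View pics/sceneDc.png

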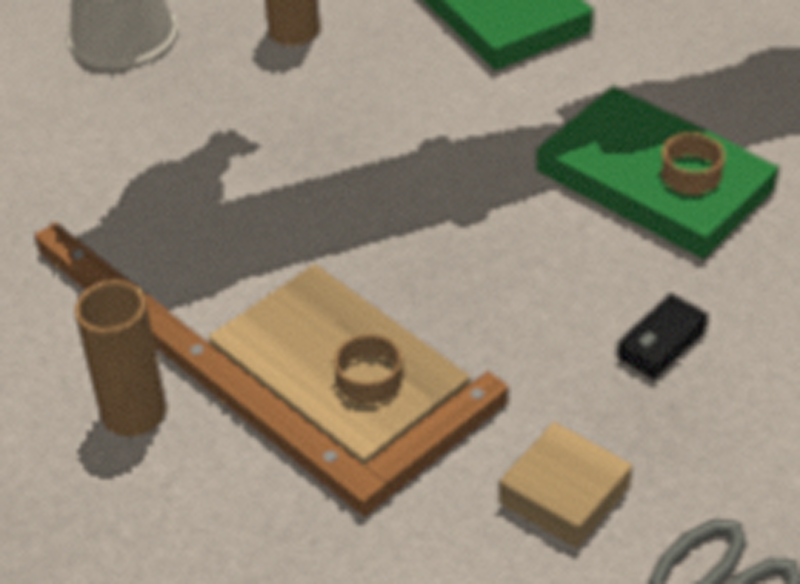

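The top crop shows the board's left end running (142,120)–(148,240), along the stop's inner face (143,123)–(150,258). Its far side runs (142,120)–(330,107), along the fence's inner edge. The slopes agree to about 0.003 rad, no gap shows in either view, and the bystanders are at their old pixels. Handing in.

Run:
```python
from h import *
workorder.close_job(); print(robot.current_time_s())
```

```text
the job is handed in; nothing more can be done
the job is handed in; nothing more can be done
```

The plywood board is in the corner of the L, and I handed the job in at about 29 s of robot time; the hand-in gives no verdict. I pushed it with two spread fingers held square to the jig: first flush to the long fence, then left along the fence to the end stop. I then pushed it once more against each.

**Seating:** The last two pushes each stopped on contact. The finger positions put the board at the fence and stop to within about 1 mm of what the given sizes predict.

**Final pictures:** In both views there is no visible gap along the fence or the end stop. Board and jig edges read by eye from the top view agree to about 0.003 rad.

**Other objects:** The bystanders in the two close-up views looked unmoved, but I did not measure them. In the final pictures I did not look at pot_b or most of the scissors, and the gripper hid most of pot_a in the top view.

**Disagreements:** No check failed. The two cameras differed by about 3–6 mm sideways on where the board and jig were, so I relied on the contact stops for the final seating.

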